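Restock the sloped pick rack in tag order

TASK

Move the four parts boxes from the flat rack onto the sloped rack, each standing squarely in the bay whose tag has the colour of its lid, flat on the slope with its lower end against the cleat, and let go of it. Fill the bays one after another, starting with the leftmost bay as seen from the robot and ending with the rightmost. Leave the blue spray can alone.

Things in the scene. Friction and masses are not known exactly. Their poses are not given: they have to be found in the camera images.
- box_red: Loose grey parts box, red lid, a round steel washer (up to 14 mm high) fixed on the lid. 88 mm long (x), 50 wide (y), 50 high to the lid's top, straight sides, about 250 g. Origin: centre of underside, z up. Starts on a flat low rack (top 12 mm above the bench, lips 8 mm higher before and behind), in a row of four along y at 86 mm pitch, about 30 mm free on either side.
- box_yellow: Loose grey parts box, yellow lid, a small brass pipe nipple (up to 14 mm high) fixed on the lid. 88 mm long (x), 50 wide (y), 50 high to the lid's top, straight sides, about 250 g. Origin: centre of underside, z up. Starts on a flat low rack (top 12 mm above the bench, lips 8 mm higher before and behind), in a row of four along y at 86 mm pitch, about 30 mm free on either side.
- box_blue: Loose grey parts box, blue lid, a small copper tee (up to 14 mm high) fixed on the lid. 88 mm long (x), 50 wide (y), 50 high to the lid's top, straight sides, about 250 g. Origin: centre of underside, z up. Starts on a flat low rack (top 12 mm above the bench, lips 8 mm higher before and behind), in a row of four along y at 86 mm pitch, about 30 mm free on either side.
- box_green: Loose grey parts box, green lid, a brass knob on an aluminium disc (up to 14 mm high) fixed on the lid. 88 mm long (x), 50 wide (y), 50 high to the lid's top, straight sides, about 250 g. Origin: centre of underside, z up. Starts on a flat low rack (top 12 mm above the bench, lips 8 mm higher before and behind), in a row of four along y at 86 mm pitch, about 30 mm free on either side.
- tag_red: Fixed red tag, a block 16 mm (x) by 50 mm (y) by 24 mm high on the rear rail of the sloped rack, behind the upper edge. It marks the bay of the red-lidded box: the bay's middle line runs straight down the slope from the tag's middle. Origin: centre of its underside, 70 mm above the bench; z vertical, x away from the robot, turned with the sloped rack.
- tag_yellow: Fixed yellow tag, a block 16 mm (x) by 50 mm (y) by 24 mm high on the rear rail of the sloped rack, behind the upper edge. It marks the bay of the yellow-lidded box: the bay's middle line runs straight down the slope from the tag's middle. Origin: centre of its underside, 70 mm above the bench; z vertical, x away from the robot, turned with the sloped rack.
- tag_blue: Fixed blue tag, a block 16 mm (x) by 50 mm (y) by 24 mm high on the rear rail of the sloped rack, behind the upper edge. It marks the bay of the blue-lidded box: the bay's middle line runs straight down the slope from the tag's middle. Origin: centre of its underside, 70 mm above the bench; z vertical, x away from the robot, turned with the sloped rack.
- tag_green: Fixed green tag, a block 16 mm (x) by 50 mm (y) by 24 mm high on the rear rail of the sloped rack, behind the upper edge. It marks the bay of the green-lidded box: the bay's middle line runs straight down the slope from the tag's middle. Origin: centre of its underside, 70 mm above the bench; z vertical, x away from the robot, turned with the sloped rack.
- slope: Plywood top of the fixed sloped rack, rising 15 deg away from the robot. Origin: on the surface, mid-width, at the inner face of the cleat on its lower edge (30 mm above bench). x up the slope (115 mm), y along the cleat to the left (350 mm in all), z square out of the surface. Cleat 16 mm high, 12 thick. Bays at y = 129, 43, -43, -129 mm, painted lines between; a seated box's origin: x 44, z 0.
- can: Loose bystander: blue spray can standing upright on the bench to the robot's right, 62 mm in diameter, 150 mm high. Origin: centre of its underside. To be left alone.

How it is judged (in metres and radians):
On the way, in this order (a step that is already met when the one before it is completed fails the run):
1. the leftmost bay (as seen from the robot) holds the box of its tag's colour, against the cleat and let go (((y of tag_red in the frame of slope between 0.109 and 0.149 m and y of box_red in the frame of tag_red between -0.012 and 0.012 m and x of box_red in the frame of slope between 0.04 and 0.054 m and z of box_red in the frame of slope between -0.004 and 0.005 m and angle between the z axis of box_red and the z axis of slope, either way round below 0.1 rad and angle between the x axis of box_red and the x axis of slope, either way round below 0.15 rad and linear speed of box_red below 0.02 m/s and angular speed of box_red below 0.2 rad/s and contact force between the fingers and box_red below 0.1 N) or (y of tag_yellow in the frame of slope between 0.109 and 0.149 m and y of box_yellow in the frame of tag_yellow between -0.012 and 0.012 m and x of box_yellow in the frame of slope between 0.04 and 0.054 m and z of box_yellow in the frame of slope between -0.004 and 0.005 m and angle between the z axis of box_yellow and the z axis of slope, either way round below 0.1 rad and angle between the x axis of box_yellow and the x axis of slope, either way round below 0.15 rad and linear speed of box_yellow below 0.02 m/s and angular speed of box_yellow below 0.2 rad/s and contact force between the fingers and box_yellow below 0.1 N) or (y of tag_blue in the frame of slope between 0.109 and 0.149 m and y of box_blue in the frame of tag_blue between -0.012 and 0.012 m and x of box_blue in the frame of slope between 0.04 and 0.054 m and z of box_blue in the frame of slope between -0.004 and 0.005 m and angle between the z axis of box_blue and the z axis of slope, either way round below 0.1 rad and angle between the x axis of box_blue and the x axis of slope, either way round below 0.15 rad and linear speed of box_blue below 0.02 m/s and angular speed of box_blue below 0.2 rad/s and contact force between the fingers and box_blue below 0.1 N) or (y of tag_green in the frame of slope between 0.109 and 0.149 m and y of box_green in the frame of tag_green between -0.012 and 0.012 m and x of box_green in the frame of slope between 0.04 and 0.054 m and z of box_green in the frame of slope between -0.004 and 0.005 m and angle between the z axis of box_green and the z axis of slope, either way round below 0.1 rad and angle between the x axis of box_green and the x axis of slope, either way round below 0.15 rad and linear speed of box_green below 0.02 m/s and angular speed of box_green below 0.2 rad/s and contact force between the fingers and box_green below 0.1 N))), for 0.2 s.
2. the second bay (as seen from the robot) holds the box of its tag's colour, against the cleat and let go (((y of tag_red in the frame of slope between 0.023 and 0.063 m and y of box_red in the frame of tag_red between -0.012 and 0.012 m and x of box_red in the frame of slope between 0.04 and 0.054 m and z of box_red in the frame of slope between -0.004 and 0.005 m and angle between the z axis of box_red and the z axis of slope, either way round below 0.1 rad and angle between the x axis of box_red and the x axis of slope, either way round below 0.15 rad and linear speed of box_red below 0.02 m/s and angular speed of box_red below 0.2 rad/s and contact force between the fingers and box_red below 0.1 N) or (y of tag_yellow in the frame of slope between 0.023 and 0.063 m and y of box_yellow in the frame of tag_yellow between -0.012 and 0.012 m and x of box_yellow in the frame of slope between 0.04 and 0.054 m and z of box_yellow in the frame of slope between -0.004 and 0.005 m and angle between the z axis of box_yellow and the z axis of slope, either way round below 0.1 rad and angle between the x axis of box_yellow and the x axis of slope, either way round below 0.15 rad and linear speed of box_yellow below 0.02 m/s and angular speed of box_yellow below 0.2 rad/s and contact force between the fingers and box_yellow below 0.1 N) or (y of tag_blue in the frame of slope between 0.023 and 0.063 m and y of box_blue in the frame of tag_blue between -0.012 and 0.012 m and x of box_blue in the frame of slope between 0.04 and 0.054 m and z of box_blue in the frame of slope between -0.004 and 0.005 m and angle between the z axis of box_blue and the z axis of slope, either way round below 0.1 rad and angle between the x axis of box_blue and the x axis of slope, either way round below 0.15 rad and linear speed of box_blue below 0.02 m/s and angular speed of box_blue below 0.2 rad/s and contact force between the fingers and box_blue below 0.1 N) or (y of tag_green in the frame of slope between 0.023 and 0.063 m and y of box_green in the frame of tag_green between -0.012 and 0.012 m and x of box_green in the frame of slope between 0.04 and 0.054 m and z of box_green in the frame of slope between -0.004 and 0.005 m and angle between the z axis of box_green and the z axis of slope, either way round below 0.1 rad and angle between the x axis of box_green and the x axis of slope, either way round below 0.15 rad and linear speed of box_green below 0.02 m/s and angular speed of box_green below 0.2 rad/s and contact force between the fingers and box_green below 0.1 N))), for 0.2 s.
3. the third bay (as seen from the robot) holds the box of its tag's colour, against the cleat and let go (((y of tag_red in the frame of slope between -0.063 and -0.023 m and y of box_red in the frame of tag_red between -0.012 and 0.012 m and x of box_red in the frame of slope between 0.04 and 0.054 m and z of box_red in the frame of slope between -0.004 and 0.005 m and angle between the z axis of box_red and the z axis of slope, either way round below 0.1 rad and angle between the x axis of box_red and the x axis of slope, either way round below 0.15 rad and linear speed of box_red below 0.02 m/s and angular speed of box_red below 0.2 rad/s and contact force between the fingers and box_red below 0.1 N) or (y of tag_yellow in the frame of slope between -0.063 and -0.023 m and y of box_yellow in the frame of tag_yellow between -0.012 and 0.012 m and x of box_yellow in the frame of slope between 0.04 and 0.054 m and z of box_yellow in the frame of slope between -0.004 and 0.005 m and angle between the z axis of box_yellow and the z axis of slope, either way round below 0.1 rad and angle between the x axis of box_yellow and the x axis of slope, either way round below 0.15 rad and linear speed of box_yellow below 0.02 m/s and angular speed of box_yellow below 0.2 rad/s and contact force between the fingers and box_yellow below 0.1 N) or (y of tag_blue in the frame of slope between -0.063 and -0.023 m and y of box_blue in the frame of tag_blue between -0.012 and 0.012 m and x of box_blue in the frame of slope between 0.04 and 0.054 m and z of box_blue in the frame of slope between -0.004 and 0.005 m and angle between the z axis of box_blue and the z axis of slope, either way round below 0.1 rad and angle between the x axis of box_blue and the x axis of slope, either way round below 0.15 rad and linear speed of box_blue below 0.02 m/s and angular speed of box_blue below 0.2 rad/s and contact force between the fingers and box_blue below 0.1 N) or (y of tag_green in the frame of slope between -0.063 and -0.023 m and y of box_green in the frame of tag_green between -0.012 and 0.012 m and x of box_green in the frame of slope between 0.04 and 0.054 m and z of box_green in the frame of slope between -0.004 and 0.005 m and angle between the z axis of box_green and the z axis of slope, either way round below 0.1 rad and angle between the x axis of box_green and the x axis of slope, either way round below 0.15 rad and linear speed of box_green below 0.02 m/s and angular speed of box_green below 0.2 rad/s and contact force between the fingers and box_green below 0.1 N))), for 0.2 s.
4. the rightmost bay (as seen from the robot) holds the box of its tag's colour, against the cleat and let go (((y of tag_red in the frame of slope between -0.149 and -0.109 m and y of box_red in the frame of tag_red between -0.012 and 0.012 m and x of box_red in the frame of slope between 0.04 and 0.054 m and z of box_red in the frame of slope between -0.004 and 0.005 m and angle between the z axis of box_red and the z axis of slope, either way round below 0.1 rad and angle between the x axis of box_red and the x axis of slope, either way round below 0.15 rad and linear speed of box_red below 0.02 m/s and angular speed of box_red below 0.2 rad/s and contact force between the fingers and box_red below 0.1 N) or (y of tag_yellow in the frame of slope between -0.149 and -0.109 m and y of box_yellow in the frame of tag_yellow between -0.012 and 0.012 m and x of box_yellow in the frame of slope between 0.04 and 0.054 m and z of box_yellow in the frame of slope between -0.004 and 0.005 m and angle between the z axis of box_yellow and the z axis of slope, either way round below 0.1 rad and angle between the x axis of box_yellow and the x axis of slope, either way round below 0.15 rad and linear speed of box_yellow below 0.02 m/s and angular speed of box_yellow below 0.2 rad/s and contact force between the fingers and box_yellow below 0.1 N) or (y of tag_blue in the frame of slope between -0.149 and -0.109 m and y of box_blue in the frame of tag_blue between -0.012 and 0.012 m and x of box_blue in the frame of slope between 0.04 and 0.054 m and z of box_blue in the frame of slope between -0.004 and 0.005 m and angle between the z axis of box_blue and the z axis of slope, either way round below 0.1 rad and angle between the x axis of box_blue and the x axis of slope, either way round below 0.15 rad and linear speed of box_blue below 0.02 m/s and angular speed of box_blue below 0.2 rad/s and contact force between the fingers and box_blue below 0.1 N) or (y of tag_green in the frame of slope between -0.149 and -0.109 m and y of box_green in the frame of tag_green between -0.012 and 0.012 m and x of box_green in the frame of slope between 0.04 and 0.054 m and z of box_green in the frame of slope between -0.004 and 0.005 m and angle between the z axis of box_green and the z axis of slope, either way round below 0.1 rad and angle between the x axis of box_green and the x axis of slope, either way round below 0.15 rad and linear speed of box_green below 0.02 m/s and angular speed of box_green below 0.2 rad/s and contact force between the fingers and box_green below 0.1 N))), for 0.2 s.
At the end, for the whole second after the job is handed in: Every box lies on the slope in the bay of its own colour: within 12 mm of its tag's middle line, its lower end within 10 mm of the cleat, its underside on the surface (-4 to +5 mm), square to the slope within 0.1 rad and to the bay within 0.15 rad, released and at rest (y of box_red in the frame of tag_red between -0.012 and 0.012 m and x of box_red in the frame of slope between 0.04 and 0.054 m and z of box_red in the frame of slope between -0.004 and 0.005 m and angle between the z axis of each of box_red, box_yellow, box_blue, box_green and the z axis of slope, either way round below 0.1 rad and angle between the x axis of each of box_red, box_yellow, box_blue, box_green and the x axis of slope, either way round below 0.15 rad and linear speed of each of box_red, box_yellow, box_blue, box_green below 0.02 m/s and angular speed of each of box_red, box_yellow, box_blue, box_green below 0.2 rad/s and contact force between the fingers and box_red below 0.1 N and y of box_yellow in the frame of tag_yellow between -0.012 and 0.012 m and x of box_yellow in the frame of slope between 0.04 and 0.054 m and z of box_yellow in the frame of slope between -0.004 and 0.005 m and contact force between the fingers and box_yellow below 0.1 N and y of box_blue in the frame of tag_blue between -0.012 and 0.012 m and x of box_blue in the frame of slope between 0.04 and 0.054 m and z of box_blue in the frame of slope between -0.004 and 0.005 m and contact force between the fingers and box_blue below 0.1 N and y of box_green in the frame of tag_green between -0.012 and 0.012 m and x of box_green in the frame of slope between 0.04 and 0.054 m and z of box_green in the frame of slope between -0.004 and 0.005 m and contact force between the fingers and box_green below 0.1 N); the robot touches nothing.
It fails at once if the spray can is shifted by more than 40 mm or tipped (distance of can from where it was at the start of the episode above 0.04 m or angle between can's own z axis and vertical above 0.4 rad).
It fails at once if a parts box is tipped over (angle between any of box_red, box_yellow, box_blue, box_green's own z axis and vertical above 0.9 rad).
It also fails if it takes over 90 s, if anything falls off the work surface, if the arm or the gripper's body presses on something with over 40 N, if the wrist force passes 120 N, or if a joint passes its speed limit or range.

ROBOT

A 7-joint arm with a two-finger parallel gripper is mounted at the origin on the work surface. World frame = base frame: x ahead of the robot, y to its left, z up, the work surface at z = 0. Lengths are in m, angles in degrees, forces in N, time in s.
With the tool pointing down it reaches from about 0.425 to 0.875 m from the base axis. Payload 4.7 kg.
Tool frame: the origin (TCP) lies at the very end of the fingers, on their centre line; the grasp point (between the pads) lies 19 mm behind it; z points along the fingers, y is the line along which they close (so a half turn about z gives the same grasp; the last joint's range is limited). The gripper opens to 87 mm and grips with 3 to 60 N. Pads are 19 mm wide; open, the fingers measure 117 mm over their backs; the gripper's body (75 mm by 190 mm) begins 51 mm behind the grasp point.
Start: joints at [71.396, 18.392, -4.016, 83.108, 1.295, 78.541, -3.26], TCP at [0.216, -0.613, 0.223] pointing down, gripper open.
Joint ranges: [-163.93, 163.93], [-17.29, 119.83], [-79.2, 71.16], [3.27, 140.29], [-89.18, 269.18], [5.43, 117.66], [-154.24, 154.24]. Speed limits (degrees/s): [147.25, 147.25, 180, 180, 180, 180, 180].

INTERFACE

Orientations are given as [roll, pitch, yaw] about the fixed x, y, z axes, in that order (R = Rz(yaw) Ry(pitch) Rx(roll)).
In Python, from cell import telemetry, cams, env gives the robot as it stands.
- The arm moves only by the tool arm_command, never from a script. Its argument "series" is text: rows parted by semicolons, each of 5 numbers parted by spaces: the shift along the tool's x, y, z in mm, then the turn about the tool's z in rad, then the closure in counts, from 0 (fully open) to 255 (shut). A call has 1 to 20 rows; each row shifts and turns the commanded pose from where the row before left it, along the tool's axes as they then stand; what a row does not reach is not made up. A row lasts 1/12 s, in which the tool goes at most 41.7 mm and 7.16 degrees, less where a joint would pass 70% of its speed; a pose out of reach is approached as far as the arm can. A call is refused whole if a number of a shift passes 41.7 or a number of a turn 0.125, either way. A call with a gripper value outside its range is refused whole. The fingers move at their own pace and stop on an object; "squeeze" is the grip in N (left out, the last holds). Time passes only in rows, so rows that do not move let the fingers close. It gives the time, the measured TCP pose, the force, the opening and the grip force at its end, in the units of the state.
- telemetry.get_obs(): the state, without advancing time (a new reading comes with each control period).
- cams.read_camera(name): name is "scene" or "top" or "wrist"; returns the picture (400x640x3 uint8, blue, green, red); there is no depth.
- cams.calibration(name): a dict with "K" (3x3 intrinsics, pixels), "origin" and "rotation" of the camera in the world; the wrist camera has in their place "hand_eye" (4x4, takes a point from camera to tool coordinates, whose origin is the TCP and whose axes are the flange's). Camera axes: x right, y down, z forward; pixel columns grow to the right and rows downward; lengths in m; the calibration is good to about 2 mm. A picture is of the moment at which its call begins: read the wrist's pose just before it. calibration takes no time and is no camera call.
- env.sign_off(): hands the job in; it is judged then, once.
The state is a dict: "time_s": time; "qpos": joint angles; "joint_velocities": joint speeds; "effort": joint torques, N m; "tool_pos": TCP position; "tool_rot": TCP orientation; "force": force on the tool from outside, world axes, zero at the start; "wrist_torque": the same for the moment, N m; "grip_width": finger opening in m; "grasp_force": force on a finger pad.
Only numpy, scipy, OpenCV 4.12 (cv2) and the standard library are available. Lean on these libraries where they do the work, as an engineer would, in place of code of your own. Each camera call takes 0.05 s, during which the arm holds its last target. There are 200 camera calls.

## Working session

There is one attempt and no reset: what is moved stays moved. The work goes in short steps, Python scripts to look and compute and a tool call to move; the robot and the scene stay as the last step left them, time stands still between calls to the robot, and variables do not carry over. Pictures are saved under pics/ and viewed, at most 14 in all, crops included, and the job is handed in when it is done.

Besides the shell and the picture viewer there is one more tool, called after "Request:" by a JSON object that holds its "api" and its "payload". arm_command: Moves the arm, as the interface text tells. Its arguments: {"type":"object","properties":{"series":{"type":"string"},"squeeze":{"type":"number"}},"required":["series"]}

```bash
mkdir -p pics; ls
python3 - <<'E'
from cell import telemetry, cams, env
import cv2
o=telemetry.get_obs()
for k in('time_s','tool_pos','tool_rot','grip_width','force'):print(k,o[k])
for n in('scene','top'):
    cv2.imwrite(f'pics/{n}0.png',cams.read_camera(n)); c=cams.calibration(n); print(n,c)
print(cams.calibration('wrist'))
E
```

```text
pics
time_s 0.0
tool_pos [ 0.21579379 -0.61252675  0.2214495 ]
tool_rot [-1.79888123e+02  3.34068890e-03  1.94094743e+01]
grip_width 0.08698790988552481
force [ 0.08848723 -0.52778234  0.23058171]
scene {'K': array([[478.02775861,   0.        , 319.27987292],
       [  0.        , 478.02775861, 203.05346972],
       [  0.        ,   0.        ,   1.        ]]), 'origin': array([1.26811766, 0.021796  , 0.89461208]), 'rotation': array([-139.63092554,   -0.90233605,  101.99691711])}
top {'K': array([[473.08095871,   0.        , 324.94163303],
       [  0.        , 473.08095871, 202.06359964],
       [  0.        ,   0.        ,   1.        ]]), 'origin': array([ 0.38503267, -0.10608972,  1.08625244]), 'rotation': array([-1.68441029e+02,  3.03644820e-02, -8.33335479e+01])}
{'K': array([[289.2954981 ,   0.        , 317.52329371],
       [  0.        , 289.2954981 , 195.99279419],
       [  0.        ,   0.        ,   1.        ]]), 'hand_eye': array([[-1.94857103e-04, -9.67584150e-01, -2.52548758e-01,
         6.87758725e-02],
       [ 9.99999981e-01, -1.81899066e-04, -7.46566567e-05,
         9.55937322e-04],
       [ 2.62982145e-05, -2.52548767e-01,  9.67584167e-01,
        -1.62361262e-01],
       [ 0.00000000e+00,  0.00000000e+00,  0.00000000e+00,
         1.00000000e+00]])}
```

View pics/top0.png

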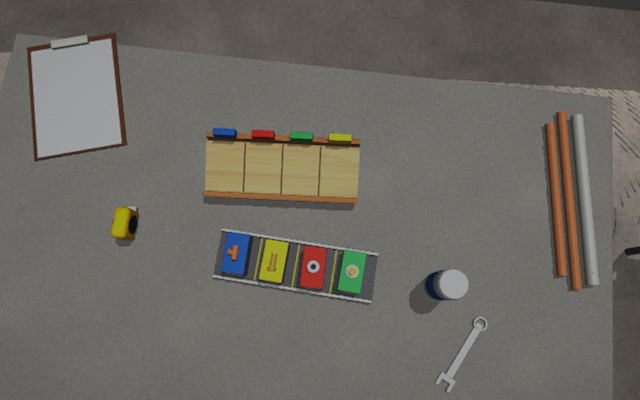

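View pics/scene0.png

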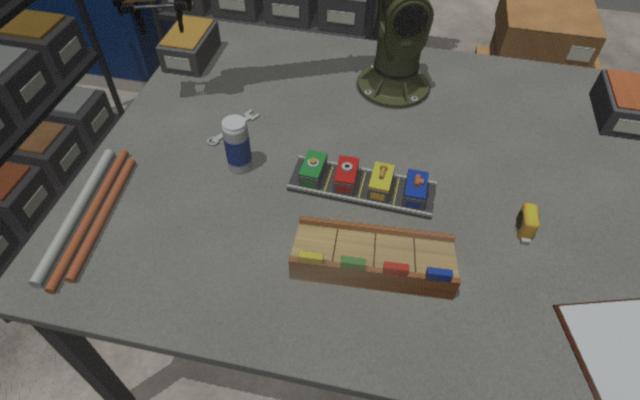

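```bash
cat > h.py <<'E'
from cell import telemetry, cams, env
import cv2, numpy as np
from scipy.spatial.transform import Rotation as R
def ray(name,uv,z):
    c=cams.calibration(name); Rm=R.from_euler('xyz',c['rotation'],degrees=True).as_matrix()
    d=Rm@np.linalg.inv(c['K'])@np.array([uv[0],uv[1],1.]); o=np.array(c['origin'])
    return o+d*(z-o[2])/d[2]
def blobs(img,col,amin=60):
    h=cv2.cvtColor(img,cv2.COLOR_BGR2HSV)
    rng={'red':[((0,150,60),(8,255,255)),((172,150,60),(180,255,255))],'yellow':[((24,150,60),(34,255,255))],
     'green':[((45,100,40),(80,255,255))],'blue':[((100,120,50),(125,255,255))]}[col]
    m=sum(cv2.inRange(h,*r) for r in rng); cs,_=cv2.findContours(m,cv2.RETR_EXTERNAL,cv2.CHAIN_APPROX_NONE)
    return [c for c in cs if cv2.contourArea(c)>amin]
E
python3 - <<'E'
from h import *
im=cv2.imread('pics/top0.png')
for c in ('blue','red','green','yellow'):
    for b in blobs(im,c):
        r=cv2.minAreaRect(b); (u,v)=r[0]
        z=.062 if v>220 else .09
        P=[ray('top',p,z)[:2] for p in cv2.boxPoints(r)]
        C=np.mean(P,0); e=[P[1]-P[0],P[2]-P[1]]; l=max(e,key=np.linalg.norm); s=min(e,key=np.linalg.norm)
        print(c,np.round((u,v),1),'xy',np.round(C,4),'L %.3f W %.3f ang %.1f'%(np.linalg.norm(l),np.linalg.norm(s),np.degrees(np.arctan2(l[1],l[0]))%180))
s=cv2.imread('pics/scene0.png')
cv2.imwrite('pics/tz.png',cv2.resize(im[120:310,195:390],None,fx=3.05,fy=3.05,interpolation=cv2.INTER_CUBIC))
cv2.imwrite('pics/sz.png',cv2.resize(s[205:305,275:475],None,fx=4,fy=4,interpolation=cv2.INTER_CUBIC))
E
```

```text
blue [235.2 252.9] xy [0.4593 0.0986] L 0.088 W 0.052 ang 179.6
blue [224.4 132.5] xy [0.7179 0.1577] L 0.052 W 0.019 ang 92.4
red [312.9 266.5] xy [ 0.4499 -0.0718] L 0.089 W 0.050 ang 1.2
red [262.6 134.1] xy [0.724  0.0731] L 0.051 W 0.018 ang 91.7
green [351.6 271.4] xy [ 0.4492 -0.1558] L 0.087 W 0.051 ang 176.4
green [301.  136.5] xy [ 0.7283 -0.0121] L 0.049 W 0.021 ang 96.7
yellow [273.4 260.3] xy [0.4533 0.0142] L 0.089 W 0.051 ang 176.8
yellow [119.8 221.5] xy [0.498  0.3604] L 0.065 W 0.029 ang 0.5
yellow [340. 137.] xy [ 0.7371 -0.0979] L 0.049 W 0.014 ang 96.7
```

View pics/tz.png

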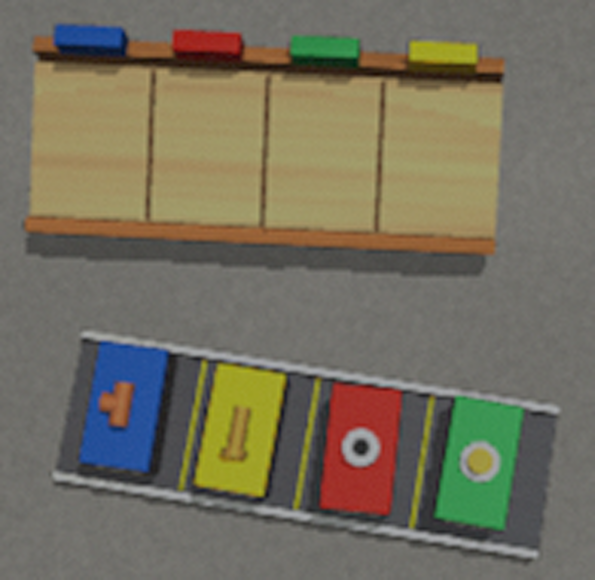

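View pics/sz.png

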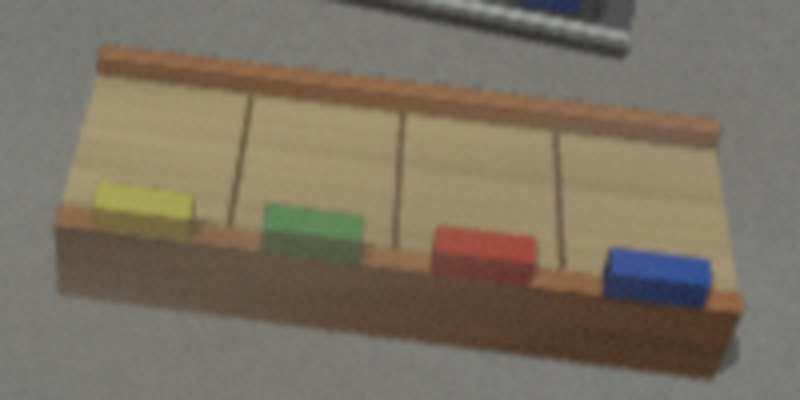

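```bash
cat > fit.py <<'E'
from h import *
from scipy.optimize import least_squares
a=np.radians(15); ca,sa=np.cos(a),np.sin(a)
def s2w(p,s,y,n):
    x0,y0,t=p; X=s*ca-n*sa; Z=.030+s*sa+n*ca
    return np.array([x0+X*np.cos(t)-y*np.sin(t), y0+X*np.sin(t)+y*np.cos(t), Z])
def proj(name,P):
    c=cams.calibration(name); Rm=R.from_euler('xyz',c['rotation'],degrees=True).as_matrix()
    q=c['K']@(Rm.T@(P-c['origin'])); return q[:2]/q[2]
S=[(-.175,98,75),(-.086,251,94),(0,402,113),(.086,556,134),(.175,718,148)]
T=[(.175,28,217),(-.175,495,239),(.086,149,221),(0,264,228),(-.086,379,233)]
obs=[('scene',0,y,0,u/4+275,v/4+205) for y,u,v in S]+[('top',0,y,.016,u/3.05+195,v/3.05+120) for y,u,v in T]
def res(p,o=obs): return np.concatenate([proj(n,s2w(p,s,y,h))-(u,v) for n,s,y,h,u,v in o])
if __name__=='__main__':
    for o in(obs,obs[:5],obs[5:]):
        r=least_squares(res,[.6,.03,0],args=(o,)); print(r.x,np.degrees(r.x[2]),np.abs(r.fun).max())
    p=least_squares(res,[.6,.03,0]).x
    for y in(.129,.043,-.043,-.129): print('bay',y,np.round(s2w(p,.05,y,0),4), 'tag-line',np.round(s2w(p,.12,y,0),4))
E
python3 fit.py
```

```text
[0.60585055 0.02237097 0.06741032] 3.862327025952398 2.066603852402068
[0.60529123 0.02532691 0.07041369] 4.034407362370731 0.7354977969394554
[0.6061275  0.01940451 0.06697668] 3.8374808837623804 1.5065304990001778
bay 0.129 [0.6453 0.1543 0.0429] tag-line [0.7128 0.1589 0.0611]
bay 0.043 [0.6511 0.0685 0.0429] tag-line [0.7186 0.0731 0.0611]
bay -0.043 [ 0.6569 -0.0173  0.0429] tag-line [ 0.7244 -0.0127  0.0611]
bay -0.129 [ 0.6627 -0.1031  0.0429] tag-line [ 0.7302 -0.0985  0.0611]
```

```bash
cat >> h.py <<'E'
def plan(wps,step=38,start=None):
    """waypoints (x,y,z,yaw_deg,counts[,dwell rows]) -> printed rows"""
    o=telemetry.get_obs(); p=np.array(o['tool_pos'])*1000; yaw=np.radians(o['tool_rot'][2]); rows=[]
    print('t %.1f'%o['time_s'],np.round(p,1),'yaw %.2f'%np.degrees(yaw),'w %.4f'%o['grip_width'])
    for w in wps:
        T=np.array(w[:3])*1000; ty=np.radians(w[3]); st=w[6] if len(w)>6 else step
        n=max(1,int(np.ceil(np.linalg.norm(T-p)/st)),int(np.ceil(abs(ty-yaw)/.11)))
        for i in range(n):
            d=(T-p)/(n-i); M=R.from_euler('xyz',[np.pi,0,yaw]).as_matrix()
            s=np.round(M.T@d,1 if i==n-1 else 0); r=np.round(-(ty-yaw)/(n-i),3)
            p=p+M@s; yaw-=r; rows.append('%g %g %g %g %g'%(*(s+0.),r+0.,w[4]))
        rows+=['0 0 0 0 %g'%w[4]]*(w[5] if len(w)>5 else 0)
    for i in range(0,len(rows),20): print('; '.join(rows[i:i+20]));print()
E
python3 - <<'E'
from h import *
plan([(.40,-.42,.25,0,50),(.459,-.2,.22,0,50),(.459,.099,.12,-1,50),(.459,.099,.028,-1,50,2,20)])
E
```

```text
t 0.1 [ 215.8 -612.6  221.6] yaw 19.41 w 0.0871
30 -15 -4 0.042 50; 29 -16 -3 0.042 50; 28 -18 -4 0.042 50; 28 -19 -3 0.043 50; 27 -20 -4 0.042 50; 26 -21 -3 0.043 50; 25 -22 -4 0.042 50; 23.5 -22.3 -3.4 0.043 50; 8 -31 4 0 50; 8 -32 4 0 50; 9 -31 4 0 50; 8 -32 4 0 50; 9 -31 5 0 50; 8 -32 4 0 50; 8.9 -31 5 0 50; 0 -33 11 0.002 50; 0 -33 11 0.002 50; 0 -33 11 0.002 50; 0 -33 11 0.002 50; 0 -33 11 0.002 50

0 -33 11 0.002 50; -1 -34 11 0.002 50; -1 -33 11 0.002 50; -0.4 -34 12 0.001 50; 0 0 18 0 50; 0 0 18 0 50; 0 0 19 0 50; 0 0 18 0 50; 0 0 19 0 50; 0 0 0 0 50; 0 0 0 0 50
```

Request:
{"api": "arm_command", "payload": {"series": "30 -15 -4 0.042 50; 29 -16 -3 0.042 50; 28 -18 -4 0.042 50; 28 -19 -3 0.043 50; 27 -20 -4 0.042 50; 26 -21 -3 0.043 50; 25 -22 -4 0.042 50; 23.5 -22.3 -3.4 0.043 50; 8 -31 4 0 50; 8 -32 4 0 50; 9 -31 4 0 50; 8 -32 4 0 50; 9 -31 5 0 50; 8 -32 4 0 50; 9 -31 5 0 50; 0 -33 11 0.002 50; 0 -33 11 0.002 50; 0 -33 11 0.002 50; 0 -33 11 0.002 50; 0 -33 11 0.002 50", "squeeze": 15}}

```text
time_s: 1.77
tool_pos: [0.4593, -0.034, 0.1652]
tool_rot: [180.0, 0.0, -0.6]
force: [1.2, 0.2, 0.1]
grip_width: 0.0699
grasp_force: 0.0
```

Request:
{"api": "arm_command", "payload": {"series": "0 -33 11 0.002 50; -1 -34 11 0.002 50; -1 -33 11 0.002 50; 0 -34 12 0.001 50; 0 0 0 0 50; 0 0 0 0 50"}}

```text
time_s: 2.27
tool_pos: [0.4585, 0.1005, 0.1201]
tool_rot: [-180.0, 0.1, -0.7]
force: [-0.5, -1.0, 0.2]
grip_width: 0.0696
grasp_force: 0.0
```

Run:
```python
from h import *
plan([(.459,.099,.028,-1,50,2,20)])
cv2.imwrite('pics/w1.png',cams.read_camera('wrist'))
```

```text
t 2.3 [458.5 100.5 120.1] yaw -0.70 w 0.0696
0 0 18 0.001 50; 0 0 19 0.001 50; 0 1 18 0.001 50; 0 0 19 0.001 50; 0.5 0.5 18.1 0.001 50; 0 0 0 0 50; 0 0 0 0 50
```

View pics/w1.png

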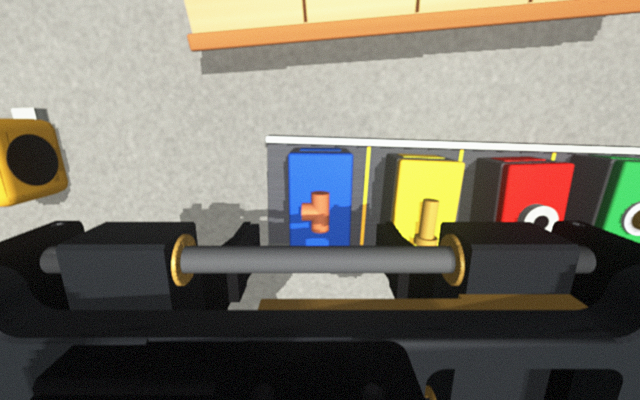

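The wrist view shows the blue lid centred at column 320 between the fingers (about 242 and 388), and the gap on each side is clear. I'll descend and grip.

Request:
{"api": "arm_command", "payload": {"series": "0 0 18 0 50; 0 0 19 0 50; 0 0 18 0 50; 0 0 19 0 50; 0 0 18 0 50; 0 0 0 0 50; 0 0 0 0 255; 0 0 0 0 255; 0 0 0 0 255; 0 0 0 0 255; 0 0 0 0 255; 0 0 -10 0 255; 0 0 -20 0 255; 0 0 -30 0 255; 0 0 -30 0 255; 0 0 -30 0 255; 0 0 0 0 255", "squeeze": 15}}

```text
time_s: 3.73
tool_pos: [0.4633, 0.0995, 0.1551]
tool_rot: [-180.0, -0.6, -1.0]
force: [1.6, -0.5, -2.2]
grip_width: 0.0495
grasp_force: 15.0
```

```bash
cat >> fit.py <<'E'
P=least_squares(res,[.6,.03,0]).x; YAW=np.degrees(P[2])
def goal(bay,s=.050,h=.035):
    """TCP for a box flat at bay y, origin s up the slope, gripped h above underside (tool vertical)"""
    g=s2w(P,s,bay,h); g[2]-=.019; return g
E
python3 - <<'E'
from fit import *
g=goal(.129); print(g,YAW)
plan([(g[0],g[1],.150,YAW,255),(g[0],g[1],g[2]+.025,YAW,255,2,25)])
E
```

```text
[0.63630971 0.153721   0.05774836] 3.862327025952398
t 3.7 [463.3  99.5 155.1] yaw -0.96 w 0.0495
34 -11 1 -0.017 255; 35 -11 1 -0.017 255; 35 -10 1 -0.017 255; 35 -10 1 -0.017 255; 34.9 -9.2 1.1 -0.016 255; 0 0 22 0 255; 0 0 23 0 255; 0 0 22.3 0 255; 0 0 0 0 255; 0 0 0 0 255
```

Request:
{"api": "arm_command", "payload": {"series": "34 -11 0 -0.017 255; 35 -11 0 -0.017 255; 35 -10 0 -0.017 255; 35 -10 0 -0.017 255; 35 -9 0 -0.016 255; 0 0 0 0 255; 0 0 22 0 255; 0 0 23 0 255; 0 0 22 0 255; 0 0 0 0 255; 0 0 0 0 255; 0 0 0 0 255"}}

```text
time_s: 4.73
tool_pos: [0.6332, 0.1526, 0.0829]
tool_rot: [-180.0, -0.1, 3.8]
force: [-0.0, 0.6, -3.2]
grip_width: 0.05
grasp_force: 15.0
```

Run:
```python
from fit import *
g=goal(.129); print(g)
plan([(g[0],g[1],g[2]+.012,YAW,255),(g[0],g[1],g[2],YAW,255,3,2)])
im=cams.read_camera('scene'); cv2.imwrite('pics/s1.png',cv2.resize(im[140:310,290:490],None,fx=3.5,fy=3.5,interpolation=cv2.INTER_CUBIC))
```

```text
[0.63630971 0.153721   0.05774836]
t 4.7 [633.2 152.6  82.9] yaw 3.83 w 0.0500
3.2 -0.9 13.2 -0.001 255; 0 0 2 0 255; 0 0 2 0 255; 0 0 2 0 255; 0 0 2 0 255; 0 0 2 0 255; 0 0 2 0 255; 0 0 0 0 255; 0 0 0 0 255; 0 0 0 0 255
```

View pics/s1.png

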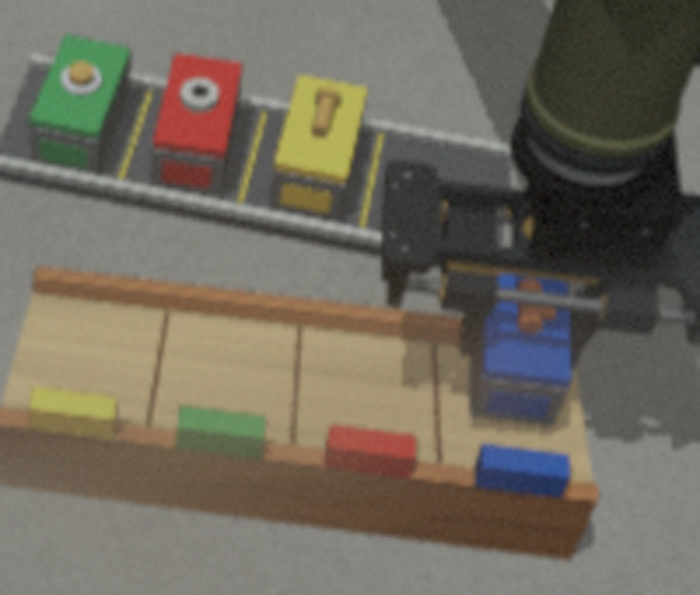

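The box hangs level above the leftmost bay, in line with the blue tag (crop column 525). Next I'll lower it to the slope with a lighter grip.

Request:
{"api": "arm_command", "payload": {"series": "3.2 -0.9 7 0 255; 0 0 6 0 255; 0 0 0 0 255"}}

```text
time_s: 5.03
tool_pos: [0.6362, 0.1537, 0.0686]
tool_rot: [-180.0, -0.0, 3.8]
force: [0.7, 1.0, -1.7]
grip_width: 0.05
grasp_force: 15.0
```

Request:
{"api": "arm_command", "payload": {"series": "0 0 2 0 255; 0 0 2 0 255; 0 0 2 0 255; 0 0 2 0 255; 0 0 0 0 255", "squeeze": 4}}

```text
time_s: 5.45
tool_pos: [0.6372, 0.1538, 0.0623]
tool_rot: [-180.0, -0.2, 3.8]
force: [0.6, -0.4, 3.4]
grip_width: 0.0501
grasp_force: 4.0
```

Request:
{"api": "arm_command", "payload": {"series": "0 0 2 0 255; 0 0 2 0 255; 0 0 0 0 255; 0 0 0 0 255", "squeeze": 3}}

```text
time_s: 5.78
tool_pos: [0.6369, 0.1538, 0.0573]
tool_rot: [-180.0, -0.1, 3.8]
force: [2.5, -0.2, 3.9]
grip_width: 0.0498
grasp_force: 3.0
```

Run:
```python
from h import *
im=cams.read_camera('scene'); cv2.imwrite('pics/s2.png',cv2.resize(im[200:300,390:490],None,fx=5,fy=5,interpolation=cv2.INTER_CUBIC))
```

```text
(no output)
```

View pics/s2.png

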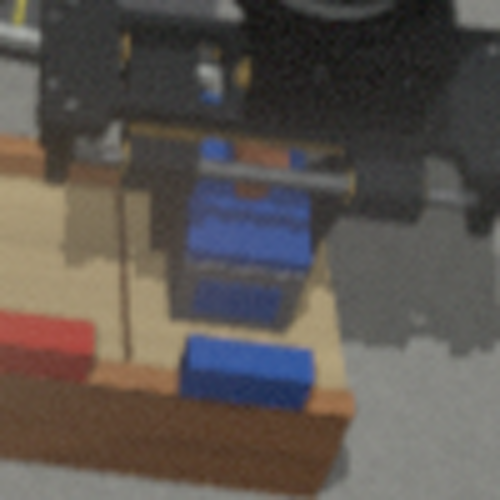

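The box has pivoted and lies on the slope in its bay. Releasing and lifting clear.

Request:
{"api": "arm_command", "payload": {"series": "0 0 0 0 50; 0 0 0 0 50; 0 0 0 0 50; 0 0 0 0 50; 0 0 -15 0 50; 0 0 -30 0 50; 0 0 -35 0 50; 0 0 -20 0 50; -30 20 0 0 50; -35 30 0 0 50; -35 35 0 0 50; 0 0 0 0 50; 0 0 0 0 50"}}

```text
time_s: 6.92
tool_pos: [0.5493, 0.0681, 0.1578]
tool_rot: [179.8, -0.0, 3.6]
force: [-0.1, 0.5, -0.5]
grip_width: 0.0699
grasp_force: 0.0
```

Run:
```python
from h import *
o=telemetry.get_obs(); print(o['tool_pos'],o['tool_rot'],o['time_s'])
im=cams.read_camera('scene'); cv2.imwrite('pics/s3f.png',im)
t=cams.read_camera('top'); cv2.imwrite('pics/t3f.png',t)
A=cv2.resize(im[200:300,390:490],None,fx=4,fy=4,interpolation=cv2.INTER_CUBIC);B=cv2.resize(t[115:215,190:290],None,fx=4,fy=4,interpolation=cv2.INTER_CUBIC)
cv2.imwrite('pics/s3.png',np.hstack([A,B]))
```

```text
[0.54930662 0.06811313 0.15780227] [ 1.79830175e+02 -2.09756216e-02  3.57513943e+00] 6.9167
```

View pics/s3.png

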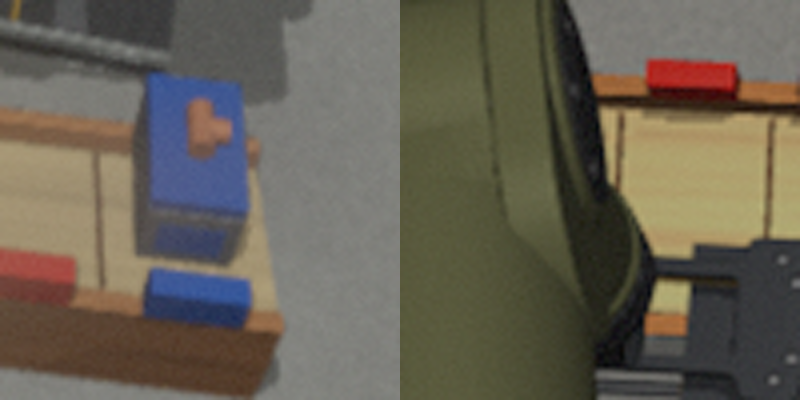

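```bash
cat > chk.py <<'E'
from fit import *
import sys
def cen(poly):
    m=cv2.moments(poly.reshape(-1,1,2).astype(np.float32)); return np.array([m['m10'],m['m01']])/m['m00'], np.array([m['mu20'],m['mu02'],m['mu11']])/m['m00']
def lid(s,y,t,n=.05):
    c,d=np.cos(t),np.sin(t)
    return np.array([proj('scene',s2w(P,s+c*a-d*b,y+d*a+c*b,n)) for a,b in((.044,.025),(.044,-.025),(-.044,-.025),(-.044,.025))])
def check(im,col,bay):
    best=None
    for b in blobs(im,col,150):
        h=cv2.convexHull(b); c0,m0=cen(h)
        f=lambda q:np.r_[cen(lid(*q))[0]-c0,(cen(lid(*q))[1]-m0)/20]
        r=least_squares(f,[.047,bay,0])
        if best is None or cv2.contourArea(h)>best[0]: best=(cv2.contourArea(h),r.x,r.cost,cv2.contourArea(lid(*r.x).astype(np.float32)))
    if best: print(col,'s %.4f dy %.4f yaw %.3f'%(best[1][0],best[1][1]-bay,best[1][2]),'cost %.2f area %.0f/%.0f'%(best[2],best[0],best[3]))
if __name__=='__main__':
    im=cv2.imread(sys.argv[1]) if len(sys.argv)>1 else cams.read_camera('scene')
    im=im.copy(); im[:203]=0 if 0 else im[:203]
    for c,b in(('blue',.129),('red',.043),('green',-.043),('yellow',-.129)):check(im,c,b)
E
python3 chk.py pics/s3f.png
python3 - <<'E'
from fit import *
plan([(.40+.05,.10-.03,.155,-2,50),(.452,-.0718,.12,1.2,50),(.452,-.0718,.028,1.2,50,1,20)])
E
```

```text
blue s -0.1251 dy -0.1328 yaw 0.000 cost 45128.02 area 3246/403
red s -0.1613 dy -0.1296 yaw 0.000 cost 10.93 area 499/367
green s -0.1835 dy -0.1024 yaw 0.000 cost 50.78 area 479/347
t 7.0 [550.9  71.7 158.2] yaw 3.84 w 0.0701
-34 -2 1 0.034 50; -33 0 1 0.034 50; -33.9 0.4 1.2 0.034 50; 2 35 9 -0.014 50; 1 36 9 -0.014 50; 1 35 8 -0.014 50; 0 35.7 9 -0.014 50; 0 0 18 0 50; 0 0 18 0 50; 0 0 19 0 50; 0 0 18 0 50; 0 0 19 0 50; 0 0 0 0 50
```

```bash
python3 - <<'E'
s=open('chk.py').read()
s=s.replace("c0,m0=cen(h)","c0,m0=cen(h)\n        if np.linalg.norm(c0-cen(lid(.047,bay,0))[0])>15: continue").replace("r=least_squares(f,[.047,bay,0])","r=least_squares(f,[.047,bay,.01],x_scale=[.01,.01,.1],diff_step=1e-3)")
open('chk.py','w').write(s)
E
python3 chk.py pics/s3f.png
```

```text
Traceback (most recent call last):
  File "chk.py", line 1, in <module>
    from fit import *
  File "fit.py", line 19, in <module>
    P=least_squares(res,[.6,.03,0]).x; YAW=np.degrees(P[2])
      ~~~~~~~~~~~~~^^^^^^^^^^^^^^^^
  File "fit.py", line 13, in res
    def res(p,o=obs): return np.concatenate([proj(n,s2w(p,s,y,h))-(u,v) for n,s,y,h,u,v in o])
                                             ~~~~^^^^^^^^^^^^^^^^
  File "fit.py", line 8, in proj
    c=cams.calibration(name); Rm=R.from_euler('xyz',c['rotation'],degrees=True).as_matrix()
ValueError: time passes only in moves, steps and waits
```

Request:
{"api": "arm_command", "payload": {"series": "-34 -2 1 0.034 50; -33 0 1 0.034 50; -34 0 1 0.034 50; 2 35 9 -0.014 50; 1 36 9 -0.014 50; 1 35 8 -0.014 50; 0 36 9 -0.014 50; 0 0 0 0 50; 0 0 0 0 50; 0 0 0 0 50", "squeeze": 15}}

```text
time_s: 7.85
tool_pos: [0.4524, -0.0704, 0.1193]
tool_rot: [-179.9, -0.0, 1.3]
force: [0.5, 1.0, 0.1]
grip_width: 0.07
grasp_force: 0.0
```

```bash
sed -i "s/c=cams.calibration(name); Rm/c=CAL[name]; Rm/" fit.py h.py; sed -i "s/^def ray/CAL={n:cams.calibration(n) for n in('scene','top')}\ndef ray/" h.py; python3 chk.py pics/s3f.png
```

```text
blue s 0.0359 dy 0.0041 yaw 0.077 cost 0.60 area 590/598
```

Run:
```python
from fit import *
im=cams.read_camera('scene'); cv2.imwrite('pics/s4f.png',im)
k=7; A=cv2.resize(im[195:280,410:490],None,fx=k,fy=k,interpolation=cv2.INTER_CUBIC)
def px(s,y,n): return tuple(int(v) for v in (proj('scene',s2w(P,s,y,n))-(410,195)+.5)*k)
for n in(0,.05):
    q=[px(s,.129+b,n) for s,b in((0,.025),(0,-.025),(.088,-.025),(.088,.025))]
    cv2.polylines(A,[np.array(q)],True,(255,255,255) if n else (0,255,255),1)
cv2.line(A,px(0,.175,0),px(0,.06,0),(0,0,255),1)
cv2.line(A,px(0,.175,.016),px(0,.06,.016),(0,255,0),1)
cv2.imwrite('pics/s4.png',A)
```

```text
(no output)
```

View pics/s4.png

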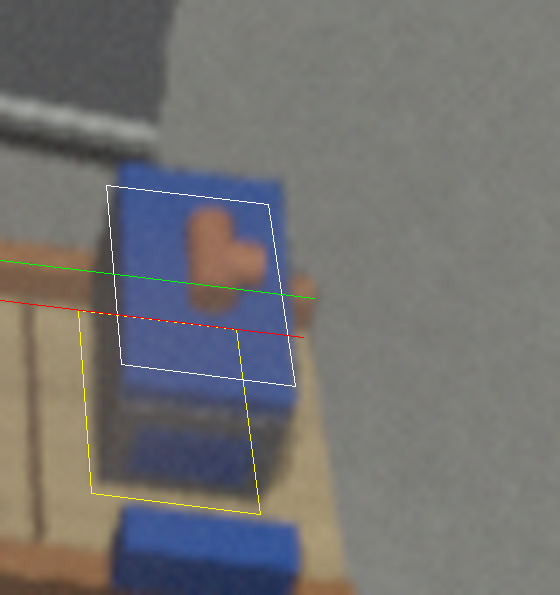

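The overlay shows blue is not seated. The lid looks too long (165–395 against 185–365 expected) and the rear bottom edge is about 15 px too near the robot, so its front end is resting on top of the cleat. I'll regrip it and set it down further up the slope, then draw it down to the cleat.

Run:
```python
from fit import *
print(goal(.129,.062))
plan([(.50,-.0,.17,YAW,50),(.6304,.153,.155,YAW+1,50),(.6304,.153,.064,YAW+1,50,2,25)])
```

```text
[0.64787449 0.15450177 0.06085418]
t 7.9 [452.3 -70.1 119.4] yaw 1.39 w 0.0698
16 -23 -17 -0.014 50; 17 -23 -17 -0.015 50; 17.3 -22.2 -16.6 -0.014 50; 23 -24 3 -0.003 50; 24 -24 2 -0.003 50; 24 -24 3 -0.003 50; 23 -24 2 -0.003 50; 24 -23 3 -0.003 50; 23.5 -23.8 2 -0.003 50; 0 0 23 0 50; 0 0 23 0 50; 0 0 23 0 50; 0 0 22 0 50; 0 0 0 0 50; 0 0 0 0 50
```

Request:
{"api": "arm_command", "payload": {"series": "16 -23 -17 -0.014 50; 17 -23 -17 -0.015 50; 17 -22 -17 -0.014 50; 23 -24 3 -0.003 50; 24 -24 2 -0.003 50; 24 -24 3 -0.003 50; 23 -24 2 -0.003 50; 24 -23 3 -0.003 50; 24 -24 2 -0.003 50; 0 0 0 0 50; 0 0 23 0 50; 0 0 23 0 50; 0 0 23 0 50; 0 0 22 0 50; 0 0 0 0 50; 0 0 0 0 50; 0 0 0 0 255; 0 0 0 0 255; 0 0 0 0 255; 0 0 0 0 255", "squeeze": 12}}

```text
time_s: 9.57
tool_pos: [0.6309, 0.1515, 0.0656]
tool_rot: [-179.9, -0.1, 4.7]
force: [-1.9, 3.2, 2.4]
grip_width: 0.051
grasp_force: 1.6
```

Request:
{"api": "arm_command", "payload": {"series": "0 0 -10 0 255; 5 0 -12 0 255; 13 0 0 0.01 255; 0 0 0 0 255; 0 0 0 0 255"}}

```text
time_s: 9.98
tool_pos: [0.6488, 0.1511, 0.0866]
tool_rot: [180.0, -0.0, 4.1]
force: [-0.4, -0.3, -2.7]
grip_width: 0.0501
grasp_force: 12.0
```

Run:
```python
from fit import *
g=goal(.129,.062); print(g)
plan([(g[0],g[1],g[2]+.013,YAW,255),(g[0],g[1],g[2]+.001,YAW,255,3,2)])
```

```text
[0.64787449 0.15450177 0.06085418]
t 10.0 [648.8 151.1  86.6] yaw 4.07 w 0.0501
-0.7 -3.5 12.7 0.004 255; 0 0 2 0 255; 0 0 2 0 255; 0 0 2 0 255; 0 0 2 0 255; 0 0 1 0 255; 0 0 2 0 255; 0 0 1 0 255; 0 0 0 0 255; 0 0 0 0 255; 0 0 0 0 255
```

Request:
{"api": "arm_command", "payload": {"series": "-1 -2.5 7 0.004 255; 0 0 7 0 255; 0 0 2 0 255; 0 0 0 0 255"}}

```text
time_s: 10.32
tool_pos: [0.6455, 0.1543, 0.0686]
tool_rot: [180.0, 0.2, 3.9]
force: [0.8, 0.3, -3.3]
grip_width: 0.0501
grasp_force: 12.0
```

Request:
{"api": "arm_command", "payload": {"series": "0 0 2 0 255; 0 0 2 0 255; 0 0 2 0 255; 0 0 2 0 255; 0 0 2 0 255; 0 0 0 0 255; 0 0 0 0 255", "squeeze": 3}}

```text
time_s: 10.9
tool_pos: [0.6477, 0.154, 0.0604]
tool_rot: [180.0, -0.1, 3.9]
force: [-0.5, -0.5, 1.2]
grip_width: 0.0499
grasp_force: 3.0
```

```bash
cat > ov.py <<'E'
from fit import *
import sys
def ov(name,bay,s0=.044):
    im=cams.read_camera('scene'); cv2.imwrite(f'pics/{name}f.png',im)
    c=proj('scene',s2w(P,.05,bay,.02)).astype(int); u0,v0=c[0]-45,c[1]-45; k=6
    A=cv2.resize(im[v0:v0+90,u0:u0+90],None,fx=k,fy=k,interpolation=cv2.INTER_CUBIC)
    px=lambda s,y,n: tuple(int(v) for v in (proj('scene',s2w(P,s,y,n))-(u0,v0)+.5)*k)
    for n in(0,.05):
        q=[px(s0+a,bay+b,n) for a,b in((-.044,.025),(-.044,-.025),(.044,-.025),(.044,.025))]
        cv2.polylines(A,[np.array(q)],True,(255,255,255) if n else (0,255,255),1)
    cv2.imwrite(f'pics/{name}.png',A)
ov(sys.argv[1],float(sys.argv[2]),float(sys.argv[3]))
E
python3 ov.py s5 .129 .062; python3 chk.py pics/s5f.png
```

View pics/s5.png

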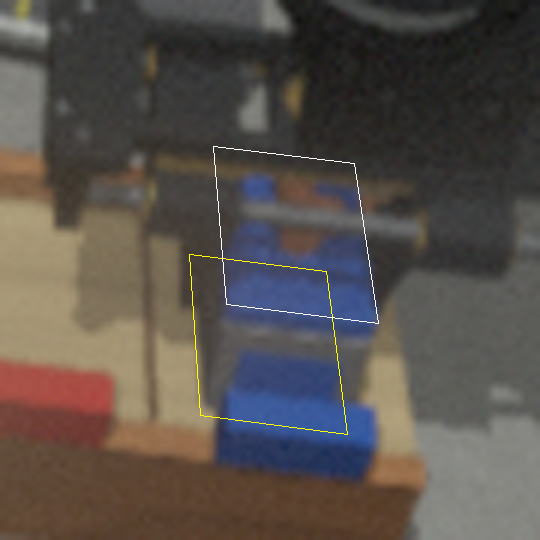

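The box is held over the bay, well clear of the cleat but only partly pivoted. Releasing it here lets its near end drop onto the slope.

Request:
{"api": "arm_command", "payload": {"series": "0 0 0 0 50; 0 0 0 0 50; 0 0 0 0 50; 0 0 0 0 50; 0 0 -20 0 50; 0 0 -35 0 50; 0 0 -35 0 50; -35 25 0 0 50; -35 35 0 0 50; -35 35 0 0 50; 0 0 0 0 50; 0 0 0 0 50"}}

```text
time_s: 11.95
tool_pos: [0.5589, 0.0616, 0.1498]
tool_rot: [179.8, 0.0, 3.6]
force: [0.5, -0.6, 0.3]
grip_width: 0.0703
grasp_force: 0.0
```

```bash
python3 ov.py s6 .129 .044; python3 chk.py pics/s6f.png
```

```text
(no output)
```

View pics/s6.png

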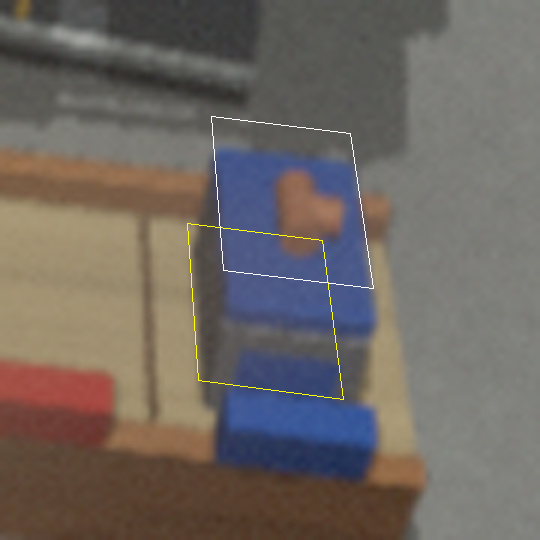

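Run:
```python
from fit import *
im=cv2.imread('pics/s6f.png')
c=proj('scene',s2w(P,.05,.129,.02)).astype(int); u0,v0=c[0]-45,c[1]-45
A=cv2.resize(im[v0+15:v0+80,u0+25:u0+70],None,fx=9,fy=9,interpolation=cv2.INTER_CUBIC)
print(u0,v0)
cv2.imwrite('pics/s7.png',A)
# wrist/top view as well
t=cams.read_camera('top'); cv2.imwrite('pics/t7f.png',t)
from chk import lid,cen
b=[b for b in blobs(im,'blue',150)]
for q in b: print(cv2.boundingRect(q),cv2.approxPolyDP(cv2.convexHull(q),2,True)[:,0].tolist())
```

```text
390 202
(428, 263, 24, 18) [[451, 271], [449, 280], [428, 277], [428, 267], [445, 263]]
(83, 0, 65, 81) [[83, 0], [135, 0], [147, 73], [141, 80], [111, 75]]
(27, 0, 65, 47) [[27, 7], [36, 0], [74, 0], [91, 46]]
```

View pics/s7.png

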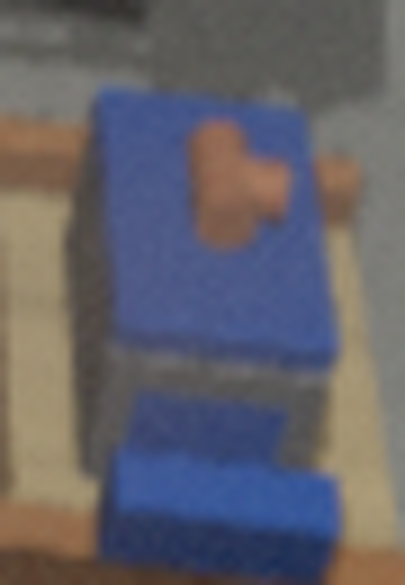

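```bash
cat > pnp.py <<'E'
from fit import *
Rs=R.from_euler('zyx',[P[2],-a,0]).as_matrix()  # slope axes
def pnp(obj,pix,o0):
    K=CAL['scene']['K']; Rc=R.from_euler('xyz',CAL['scene']['rotation'],degrees=True).as_matrix(); C=np.array(CAL['scene']['origin'])
    f=lambda q:(lambda X:((K@(Rc.T@(X-C).T)).T))(obj@(Rs@R.from_rotvec(q[3:]).as_matrix()).T+q[:3]*1)
    def r(q): z=f(q); return (z[:,:2]/z[:,2:]-pix).ravel()
    q=least_squares(r,np.r_[o0,0,0,0],x_scale=[.01]*3+[.1]*3).x
    l=Rs.T@(q[:3]-s2w(P,0,0,0)); print('slope-frame xyz',np.round(l,4),'rot deg',np.round(np.degrees(q[3:]),1),'err',np.abs(r(q)).max().round(2))
L=lambda *p:np.array(p)
def box(pts,off,k,bay):
    """pts: NL,NR,FR,FL lid corners, rear-bottom-left, near-bottom-left in crop (scene image left = -y)"""
    obj=L((-.044,-.025,.05),(-.044,.025,.05),(.044,.025,.05),(.044,-.025,.05),(.044,-.025,0),(-.044,-.025,0))
    pnp(obj[:len(pts)],np.array(pts)/k-.5+np.array(off),s2w(P,.05,bay,0))
E
python3 - <<'E'
from pnp import *
box([(97,90),(305,110),(335,360),(115,345),(88,475),(68,235)],(415,217),9,.129)
def f(p): return np.round(ray('scene',np.array(p)/9-.5+(415,217),.03),4)
print('cleat base near y=.129-', f((5,190)), s2w(P,0,.09,0))
E
```

```text
slope-frame xyz [ 0.008   0.1418 -0.0381] rot deg [2.6 5.3 0.8] err 0.86
cleat base near y=.129- [0.5983 0.1133 0.03  ] [0.59978822 0.11216656 0.03      ]
```

```bash
cat >> pnp.py <<'E'
Rc=R.from_euler('xyz',CAL['scene']['rotation'],degrees=True).as_matrix(); C=np.array(CAL['scene']['origin'])
def onslope(p,n=0):
    d=Rc@np.linalg.inv(CAL['scene']['K'])@np.r_[p,1.]; o=Rs.T@(C-s2w(P,0,0,0)); d=Rs.T@d
    return np.round((o+d*(n-o[2])/d[2])[:2],4)
E
python3 - <<'E'
from pnp import *
f=lambda p:np.array(p)/9-.5+(415,217)
for p in((88,475),(68,235)): print('bottom',onslope(f(p)))
for p in((97,90),(305,110),(335,360),(115,345)): print('lid n=.05',onslope(f(p),.05),'n=.04',onslope(f(p),.04))
t0=cv2.imread('pics/scene0.png')
for p in((98,75),(718,148),(402,113)): print('cleat base',onslope(np.array(p)/4-.5+(275,205)))
E
```

```text
bottom [0.0989 0.1073]
bottom [0.011  0.1067]
lid n=.05 [0.0177 0.1037] n=.04 [0.004  0.1064]
lid n=.05 [0.0146 0.1534] n=.04 [0.0008 0.1569]
lid n=.05 [0.1067 0.1518] n=.04 [0.0944 0.1552]
lid n=.05 [0.112  0.1029] n=.04 [0.0997 0.1056]
cleat base [ 0.0014 -0.1726]
cleat base [-0.0087  0.1791]
cleat base [-0.0016  0.0012]
```

The close-up puts the near and rear bottom corners 11 mm and 99 mm up the slope. So blue is flat and square, about 15 mm short of the cleat. I'll grip it lightly and draw it down.

Run:
```python
from fit import *
g=goal(.130,.055); print(g)
plan([(g[0],g[1],.15,YAW,50),(g[0],g[1],g[2]+.002,YAW,50,2,25)])
```

```text
[0.64106101 0.15504405 0.05904245]
t 12.1 [560.6  65.3 150.4] yaw 3.88 w 0.0700
22 -21 0 0 50; 21 -21 0 0 50; 22 -21 0 0 50; 21.4 -21 0.4 0 50; 0 0 22 0 50; 0 0 22 0 50; 0 0 22 0 50; 0 0 23 0 50; 0 0 0 0 50; 0 0 0 0 50
```

Request:
{"api": "arm_command", "payload": {"series": "22 -21 0 0 50; 21 -21 0 0 50; 22 -21 0 0 50; 21 -21 0 0 50; 0 0 0 0 50; 0 0 22 0 50; 0 0 22 0 50; 0 0 22 0 50; 0 0 23 0 50; 0 0 0 0 50; 0 0 0 0 255; 0 0 0 0 255; 0 0 0 0 255; 0 0 0 0 255; 0 0 0 0 255", "squeeze": 6}}

```text
time_s: 13.3
tool_pos: [0.6412, 0.1545, 0.0628]
tool_rot: [180.0, -0.2, 3.9]
force: [-0.3, -0.2, 3.8]
grip_width: 0.0499
grasp_force: 6.0
```

Request:
{"api": "arm_command", "payload": {"series": "-4 0 1 0 255; -4 0 1 0 255; -4 0 1 0 255; -4 0 1 0 255; -3 0 1 0 255; -2 0 0 0 255; 0 0 0 0 255"}}

```text
time_s: 13.88
tool_pos: [0.6221, 0.1536, 0.0577]
tool_rot: [-179.9, -0.5, 3.9]
force: [6.5, 1.4, 2.7]
grip_width: 0.0497
grasp_force: 6.0
```

Request:
{"api": "arm_command", "payload": {"series": "0 0 0 0 50; 0 0 0 0 50; 0 0 0 0 50; 0 0 0 0 50; 0 0 -20 0 50; 0 0 -35 0 50; 0 0 -35 0 50; -35 35 0 0 50; -35 35 0 0 50; -35 35 0 0 50; -30 35 0 0 50; 0 0 0 0 50; 0 0 0 0 50"}}

```text
time_s: 14.97
tool_pos: [0.5105, 0.0224, 0.1456]
tool_rot: [179.9, 0.1, 3.6]
force: [0.9, 0.7, 0.2]
grip_width: 0.0697
grasp_force: 0.0
```

```bash
cat > crop.py <<'E'
from fit import *
import sys
name,bay=sys.argv[1],float(sys.argv[2]); im=cams.read_camera('scene'); cv2.imwrite(f'pics/{name}f.png',im)
c=proj('scene',s2w(P,.05,bay,.02)).astype(int); u,v=c[0]-30,c[1]-30; print('off',u,v)
cv2.imwrite(f'pics/{name}.png',cv2.resize(im[v:v+65,u:u+60],None,fx=9,fy=9,interpolation=cv2.INTER_CUBIC))
E
python3 crop.py s8 .129
python3 - <<'E'
from h import *
plan([(.452,-.0718,.125,1.2,50),(.452,-.0718,.028,1.2,50,1,20)])
E
```

```text
off 405 217
t 15.0 [511.7  24.7 146. ] yaw 3.76 w 0.0701
-16 23 5 0.011 50; -16 23 5 0.011 50; -16 24 5 0.011 50; -16.3 23.5 6 0.012 50; 0 0 19 0 50; 0 0 19 0 50; 0 0 20 0 50; 0 0 19 0 50; 0 0 20 0 50; 0 0 0 0 50
```

View pics/s8.png

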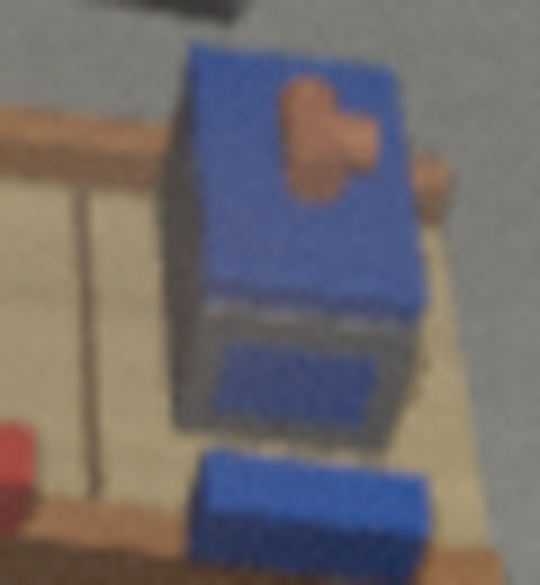

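Blue now lies flat against the cleat: its near bottom corner at (163,195) meets the cleat base line and the rear edge is about 87 mm up. Next is red.

Request:
{"api": "arm_command", "payload": {"series": "-16 23 5 0.011 50; -16 23 5 0.011 50; -16 24 5 0.011 50; -16 23.5 6 0.012 50; 0 0 0 0 50; 0 0 19 0 50; 0 0 19 0 50; 0 0 20 0 50; 0 0 19 0 50; 0 0 20 0 50; 0 0 0 0 50; 0 0 0 0 255; 0 0 0 0 255; 0 0 0 0 255; 0 0 0 0 255; 0 0 0 0 255; 0 0 -10 0 255; 0 0 -30 0 255; 0 0 -40 0 255; 0 0 -40 0 255", "squeeze": 15}}

```text
time_s: 16.68
tool_pos: [0.4513, -0.0706, 0.149]
tool_rot: [-179.9, 0.1, 1.3]
force: [1.4, -1.4, -3.2]
grip_width: 0.0497
grasp_force: 15.0
```

Run:
```python
from fit import *
g=goal(.043,.060); print(g)
plan([(g[0],g[1],.155,YAW,255),(g[0],g[1],g[2]+.013,YAW,255,0,25)])
```

```text
[0.65173993 0.06856696 0.06033655]
t 16.7 [451.3 -70.6 149. ] yaw 1.33 w 0.0497
29 -19 -1 -0.006 255; 29 -19 -1 -0.006 255; 29 -19 -1 -0.006 255; 30 -19 -1 -0.007 255; 30 -18 -1 -0.006 255; 29 -18 -1 -0.007 255; 30 -18.7 0 -0.006 255; 0 0 20 0 255; 0 0 21 0 255; 0 0 20 0 255; 0 0 20.7 0 255
```

Request:
{"api": "arm_command", "payload": {"series": "29 -19 -3 -0.006 255; 29 -19 -3 -0.006 255; 29 -19 -1 -0.006 255; 30 -19 -1 -0.007 255; 30 -18 1 -0.006 255; 29 -18 1 -0.007 255; 30 -18.7 0 -0.006 255; 0 0 0 0 255; 0 0 20 0 255; 0 0 21 0 255; 0 0 20 0 255; 0 0 19 0 255; 0 0 0 0 255; 0 0 0 0 255"}}

```text
time_s: 17.85
tool_pos: [0.6522, 0.0673, 0.0734]
tool_rot: [180.0, 0.2, 3.8]
force: [-0.4, -0.3, -1.8]
grip_width: 0.0497
grasp_force: 15.0
```

Run:
```python
from fit import *
g=goal(.043,.060)
plan([(g[0],g[1],g[2]+.002,YAW,255,0,3)])
```

```text
t 17.9 [652.2  67.3  73.4] yaw 3.81 w 0.0497
0 0 3 0 255; 0 0 3 0 255; 0 -1 3 0 255; -0.3 -0.3 2 -0.001 255
```

Request:
{"api": "arm_command", "payload": {"series": "0 -1 3 0 255; 0 0 3 0 255; 0 0 3 0 255; 0 0 0 0 255; 0 0 0 0 255; 0 0 0 0 70; 0 0 0 0 70; 0 0 0 0 70; 0 0 0 0 70; 0 0 0 0 70; 0 0 0 0 70", "squeeze": 3}}

```text
time_s: 18.77
tool_pos: [0.6534, 0.0689, 0.0651]
tool_rot: [180.0, -0.0, 3.8]
force: [-0.7, 0.8, 1.0]
grip_width: 0.0626
grasp_force: 0.0
```

Request:
{"api": "arm_command", "payload": {"series": "0 0 0 0 255; 0 0 0 0 255; 0 0 0 0 255; 0 0 0 0 255; -4 0 1 0 255; -4 0 1 0 255; -4 0 1 0 255; -4 0 1 0 255; -3 0 1 0 255; -2 0 0 0 255; 0 0 0 0 255", "squeeze": 6}}

```text
time_s: 19.68
tool_pos: [0.6364, 0.0678, 0.0626]
tool_rot: [-180.0, -0.6, 3.8]
force: [7.5, 1.4, 3.3]
grip_width: 0.0504
grasp_force: 6.0
```

Request:
{"api": "arm_command", "payload": {"series": "0 0 0 0 50; 0 0 0 0 50; 0 0 0 0 50; 0 0 0 0 50; 0 0 -20 0 50; 0 0 -35 0 50; 0 0 -35 0 50; -35 20 0 0 50; -35 25 0 0 50; -35 25 0 0 50; -30 20 0 0 50; 0 0 0 0 50; 0 0 0 0 50"}}

```text
time_s: 20.77
tool_pos: [0.5041, -0.0317, 0.1497]
tool_rot: [179.9, 0.1, 3.6]
force: [-0.2, 1.2, 0.1]
grip_width: 0.0698
grasp_force: 0.0
```

```bash
cat > chk.py <<'E'
from pnp import *
import sys
def check(im,col,bay):
    exp=proj('scene',s2w(P,.05,bay,.05))
    for b in blobs(im,col,150):
        r=cv2.minAreaRect(b); 
        if np.linalg.norm(np.array(r[0])-exp)>22: continue
        q=cv2.approxPolyDP(cv2.convexHull(b),4,True)[:,0].astype(float)
        S=np.array([onslope(p,.05) for p in q])
        c=onslope(r[0],.05)
        print(col,'lid centre s %.4f dy %.4f'%(c[0],c[1]-bay),'area %.0f'%cv2.contourArea(cv2.convexHull(b)),'s range',S[:,0].min(),S[:,0].max(),'corners',[[round(x,3) for x in s] for s in S.tolist()])
if __name__=='__main__':
    im=cv2.imread(sys.argv[1]) if len(sys.argv)>1 else cams.read_camera('scene')
    for c,b in(('blue',.129),('red',.043),('green',-.043),('yellow',-.129)):check(im,c,b)
E
for f in s3f s6f s8f; do python3 chk.py pics/$f.png; done; echo now; python3 -c "
from h import *
cv2.imwrite('pics/s9f.png',cams.read_camera('scene'))
plan([(.452,-.15,.15,-2,50),(.451,-.1558,.12,-3.5,50),(.451,-.1558,.028,-3.5,50,1,20)])"; python3 chk.py pics/s9f.png
```

```text
blue lid centre s 0.0417 dy 0.0015 area 590 s range -0.0153 0.0932 corners [[-0.015, 0.111], [-0.014, 0.157], [0.093, 0.15], [0.088, 0.128], [0.043, 0.108]]
now
t 20.8 [505.5 -30.1 150.1] yaw 3.74 w 0.0701
-15 29 0 0.025 50; -15 29 0 0.025 50; -14 30 0 0.025 50; -12.7 30.4 0.1 0.025 50; -0.8 5.8 30 0.026 50; 0 0 18 0 50; 0 0 18 0 50; 0 0 19 0 50; 0 0 18 0 50; 0 0 19 0 50; 0 0 0 0 50

red lid centre s 0.0419 dy -0.0002 area 450 s range 0.0033 0.0826 corners [[0.005, 0.021], [0.003, 0.062], [0.063, 0.064], [0.083, 0.02]]
```

```bash
sed -i "s/(100,120,50)/(105,70,50)/; s/,150,60)/,100,50)/g" h.py
for f in s3f s6f s8f s9f; do echo $f; python3 chk.py pics/$f.png; done
python3 - <<'E'
from pnp import *
im=cv2.imread('pics/s9f.png')
# grey-side check: profile down the rear face of red box & cleat
cv2.imwrite('pics/r9.png',cv2.resize(im[205:275,350:460],None,fx=7,fy=7,interpolation=cv2.INTER_CUBIC))
E
```

```text
s3f
blue lid centre s 0.0431 dy 0.0022 area 769 s range -0.0148 0.0964 corners [[-0.015, 0.109], [-0.011, 0.159], [0.096, 0.149], [0.093, 0.105]]
s6f
blue lid centre s 0.0656 dy -0.0005 area 658 s range 0.0192 0.109 corners [[0.019, 0.105], [0.019, 0.152], [0.109, 0.148], [0.109, 0.104]]
s8f
blue lid centre s 0.0486 dy 0.0008 area 635 s range 0.0008 0.0932 corners [[0.001, 0.106], [0.001, 0.154], [0.093, 0.15], [0.09, 0.106]]
s9f
blue lid centre s 0.0486 dy 0.0008 area 632 s range 0.0008 0.0932 corners [[0.001, 0.106], [0.001, 0.154], [0.093, 0.15], [0.09, 0.106]]
red lid centre s 0.0489 dy -0.0003 area 641 s range 0.0015 0.0928 corners [[0.002, 0.021], [0.002, 0.067], [0.092, 0.065], [0.093, 0.018]]
```

Seated blue gives a lid range of 0.001–0.093 m, compared with 0.111 m of apparent length when it was perched. Red matches at 0.0015–0.093, so it is seated too. Next is green.

Request:
{"api": "arm_command", "payload": {"series": "-15 29 0 0.025 50; -15 29 0 0.025 50; -14 30 0 0.025 50; -13 30 0 0.025 50; -1 6 30 0.026 50; 0 0 0 0 50; 0 0 18 0 50; 0 0 18 0 50; 0 0 19 0 50; 0 0 18 0 50; 0 0 19 0 50; 0 0 0 0 50; 0 0 0 0 255; 0 0 0 0 255; 0 0 0 0 255; 0 0 0 0 255; 0 0 0 0 255; 0 0 -20 0 255; 0 0 -40 0 255; 0 0 -40 0 255", "squeeze": 15}}

```text
time_s: 22.48
tool_pos: [0.4488, -0.1542, 0.1276]
tool_rot: [-179.9, 0.3, -3.4]
force: [1.8, -1.0, -2.4]
grip_width: 0.0498
grasp_force: 15.0
```

Run:
```python
from fit import *
g=goal(-.043,.061); print(g)
plan([(g[0],g[1],.16,YAW,255),(g[0],g[1],g[2]+.015,YAW,255,0,25)])
```

```text
[ 0.65849656 -0.01717265  0.06059537]
t 22.5 [ 448.8 -154.2  127.6] yaw -3.38 w 0.0498
29 -21 -5 -0.018 255; 29 -21 -5 -0.018 255; 29 -20 -4 -0.018 255; 30 -20 -5 -0.018 255; 30 -19 -4 -0.018 255; 31 -19 -5 -0.018 255; 30.9 -18 -4.4 -0.018 255; 0 0 21 0 255; 0 0 21 0 255; 0 0 21 0 255; 0 0 21.4 0 255
```

Request:
{"api": "arm_command", "payload": {"series": "29 -21 -8 -0.018 255; 29 -21 -8 -0.018 255; 29 -20 -8 -0.018 255; 30 -20 -6 -0.018 255; 30 -19 -2 -0.018 255; 31 -19 0 -0.018 255; 31 -18 0 -0.018 255; 0 0 0 0 255; 0 0 21 0 255; 0 0 21 0 255; 0 0 21 0 255; 0 0 20 0 255; 0 0 0 0 255; 0 0 0 0 255"}}

```text
time_s: 23.65
tool_pos: [0.6592, -0.0186, 0.0756]
tool_rot: [-180.0, 0.2, 3.8]
force: [-1.0, -0.6, -2.2]
grip_width: 0.0502
grasp_force: 15.0
```

Run:
```python
from fit import *
g=goal(-.043,.061)
plan([(g[0],g[1],g[2]+.004,YAW,255,0,3)])
```

```text
t 23.6 [659.2 -18.6  75.6] yaw 3.81 w 0.0502
0 0 3 0 255; 0 0 3 0 255; 0 -1 3 0 255; -0.7 -0.5 2 -0.001 255
```

Request:
{"api": "arm_command", "payload": {"series": "0 -1 3 0 255; 0 0 3 0 255; 0 0 3 0 255; 0 0 2 0 255; 0 0 0 0 255; 0 0 0 0 70; 0 0 0 0 70; 0 0 0 0 70; 0 0 0 0 70; 0 0 0 0 70; 0 0 0 0 70", "squeeze": 3}}

```text
time_s: 24.57
tool_pos: [0.6609, -0.0172, 0.0662]
tool_rot: [180.0, -0.0, 3.8]
force: [0.2, -0.2, -0.4]
grip_width: 0.0629
grasp_force: 0.0
```

Request:
{"api": "arm_command", "payload": {"series": "0 0 0 0 255; 0 0 0 0 255; 0 0 0 0 255; 0 0 0 0 255; -4 0 1 0 255; -4 0 1 0 255; -4 0 1 0 255; -4 0 1 0 255; -3 0 1 0 255; -2 0 0 0 255; 0 0 0 0 255", "squeeze": 6}}

```text
time_s: 25.48
tool_pos: [0.6437, -0.0182, 0.0635]
tool_rot: [180.0, -0.6, 3.8]
force: [8.3, 1.3, 1.5]
grip_width: 0.0501
grasp_force: 6.0
```

Request:
{"api": "arm_command", "payload": {"series": "0 0 0 0 50; 0 0 0 0 50; 0 0 0 0 50; 0 0 0 0 50; 0 0 -20 0 50; 0 0 -35 0 50; 0 0 -35 0 50; -35 0 0 0 50; -35 0 0 0 50; -35 0 0 0 50; -35 -5 0 0 50; 0 0 0 0 50; 0 0 0 0 50"}}

```text
time_s: 26.57
tool_pos: [0.4978, -0.0235, 0.1507]
tool_rot: [179.8, 0.1, 3.8]
force: [0.7, 0.2, 1.2]
grip_width: 0.0702
grasp_force: 0.0
```

```bash
python3 -c "
from h import *
cv2.imwrite('pics/s10f.png',cams.read_camera('scene'))
plan([(.455,.0142,.12,-3,50),(.455,.0142,.028,-3,50,1,20)])"; python3 chk.py pics/s10f.png
```

```text
t 26.6 [499.6 -23.3 151.2] yaw 3.81 w 0.0698
-21 -20 16 0.059 50; -22.1 -19.2 15.2 0.06 50; 0 0 18 0 50; 0 0 19 0 50; 0 0 18 0 50; 0 0 19 0 50; 0 0 18 0 50; 0 0 0 0 50

blue lid centre s 0.0486 dy 0.0008 area 636 s range 0.0008 0.0932 corners [[0.001, 0.106], [0.001, 0.154], [0.093, 0.15], [0.09, 0.106]]
red lid centre s 0.0489 dy -0.0003 area 642 s range 0.0015 0.0928 corners [[0.002, 0.021], [0.002, 0.067], [0.092, 0.065], [0.093, 0.018]]
green lid centre s 0.0488 dy -0.0004 area 504 s range 0.006 0.0911 corners [[0.006, -0.065], [0.007, -0.021], [0.079, -0.024], [0.091, -0.064]]
```

Green is seated as well (centre 0.049). Yellow next.

Request:
{"api": "arm_command", "payload": {"series": "-21 -20 16 0.059 50; -22 -19 15 0.06 50; 0 0 0 0 50; 0 0 0 0 50; 0 0 18 0 50; 0 0 19 0 50; 0 0 18 0 50; 0 0 19 0 50; 0 0 18 0 50; 0 0 0 0 50; 0 0 0 0 255; 0 0 0 0 255; 0 0 0 0 255; 0 0 0 0 255; 0 0 0 0 255; 0 0 -20 0 255; 0 0 -40 0 255; 0 0 -40 0 255; 0 0 -30 0 255; 0 0 0 0 255", "squeeze": 15}}

```text
time_s: 28.28
tool_pos: [0.4596, 0.0146, 0.1643]
tool_rot: [179.9, -0.7, -3.0]
force: [1.4, 0.0, -2.9]
grip_width: 0.0499
grasp_force: 15.0
```

Run:
```python
from fit import *
g=goal(-.129,.063); print(g)
plan([(g[0],g[1],.165,YAW,255),(g[0],g[1],g[2]+.015,YAW,255,0,27)])
```

```text
[ 0.66621692 -0.1028472   0.061113  ]
t 28.3 [459.6  14.6 164.3] yaw -2.99 w 0.0499
30 15 0 -0.017 255; 30 16 0 -0.017 255; 30 16 0 -0.017 255; 30 17 0 -0.017 255; 29 17 0 -0.017 255; 29 18 0 -0.017 255; 28.7 18.1 -0.7 -0.018 255; 0 0 22 0 255; 0 0 22 0 255; 0 0 22 0 255; 0 0 22.9 0 255
```

Request:
{"api": "arm_command", "payload": {"series": "30 15 -3 -0.017 255; 30 16 -3 -0.017 255; 30 16 0 -0.017 255; 30 17 0 -0.017 255; 30 17 0 -0.017 255; 30 18 0 -0.017 255; 29 18 0 -0.018 255; 0 0 0 0 255; 0 0 0 0 255; 0 0 24 0 255; 0 0 24 0 255; 0 0 23 0 255; 0 0 23 0 255; 0 0 0 0 255; 0 0 0 0 255"}}

```text
time_s: 29.53
tool_pos: [0.6625, -0.102, 0.0691]
tool_rot: [-180.0, 0.2, 3.9]
force: [1.5, 0.3, -2.3]
grip_width: 0.05
grasp_force: 15.0
```

Run:
```python
from fit import *
g=goal(-.129,.063)
plan([(g[0],g[1],g[2]+.004,YAW,255,0,3)])
```

```text
t 29.5 [ 662.5 -102.    69.1] yaw 3.94 w 0.0500
2 1 2 0.001 255; 1.6 0.1 2 0 255
```

Request:
{"api": "arm_command", "payload": {"series": "3 0.5 0 0 255; 0 0 2 0 255; 0 0 2 0 255; 0 0 0 0 255; 0 0 0 0 255; 0 0 0 0 70; 0 0 0 0 70; 0 0 0 0 70; 0 0 0 0 70; 0 0 0 0 70; 0 0 0 0 70", "squeeze": 3}}

```text
time_s: 30.45
tool_pos: [0.6674, -0.1031, 0.066]
tool_rot: [180.0, -0.0, 3.9]
force: [0.3, 0.2, -0.2]
grip_width: 0.0628
grasp_force: 0.0
```

Request:
{"api": "arm_command", "payload": {"series": "0 0 0 0 255; 0 0 0 0 255; 0 0 0 0 255; 0 0 0 0 255; -4 0 1 0 255; -4 0 1 0 255; -4 0 1 0 255; -4 0 1 0 255; -3 0 1 0 255; -2 0 0 0 255; 0 0 0 0 255", "squeeze": 6}}

```text
time_s: 31.37
tool_pos: [0.6504, -0.1041, 0.0637]
tool_rot: [180.0, -0.6, 3.9]
force: [7.0, 0.3, 3.3]
grip_width: 0.05
grasp_force: 6.0
```

Request:
{"api": "arm_command", "payload": {"series": "0 0 0 0 50; 0 0 0 0 50; 0 0 0 0 50; 0 0 0 0 50; 0 0 -20 0 50; 0 0 -35 0 50; 0 0 -35 0 50; -35 0 -10 0 50; -35 0 -10 0 50; -35 0 0 0 50; -35 0 0 0 50; 0 0 0 0 50; 0 0 0 0 50"}}

```text
time_s: 32.45
tool_pos: [0.5046, -0.115, 0.1708]
tool_rot: [179.8, 0.1, 3.8]
force: [0.7, -0.1, -0.2]
grip_width: 0.0696
grasp_force: 0.0
```

```bash
python3 -c "
from h import *
im=cams.read_camera('scene')
cv2.imwrite('pics/s11f.png',im)
cv2.imwrite('pics/s11.png',cv2.resize(im[205:300,275:475],None,fx=4,fy=4,interpolation=cv2.INTER_CUBIC))"; python3 chk.py pics/s11f.png
```

```text
blue lid centre s 0.0486 dy 0.0008 area 636 s range 0.0008 0.0932 corners [[0.001, 0.106], [0.001, 0.154], [0.093, 0.15], [0.09, 0.106]]
red lid centre s 0.0489 dy -0.0003 area 642 s range 0.0015 0.0928 corners [[0.002, 0.021], [0.002, 0.067], [0.092, 0.065], [0.093, 0.018]]
green lid centre s 0.0489 dy -0.0005 area 522 s range 0.006 0.0911 corners [[0.006, -0.065], [0.007, -0.021], [0.086, -0.023], [0.091, -0.064]]
yellow lid centre s 0.0522 dy -0.0009 area 583 s range 0.0067 0.0907 corners [[0.007, -0.151], [0.008, -0.107], [0.09, -0.104], [0.091, -0.154]]
```

View pics/s11.png

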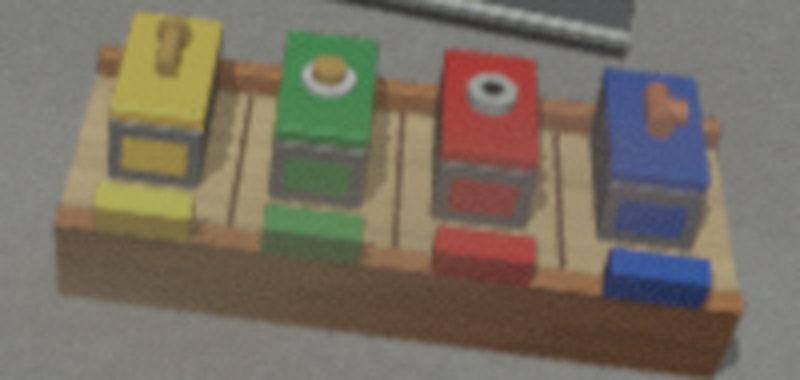

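All four boxes sit in line, flat and square against the cleat, each in front of its own tag: yellow at crop column 165, green 325, red 490, blue 655. The arm is clear of everything, so I'm handing in.

```bash
python3 -c "
from cell import env
print(env.sign_off())"
```

```text
the job is handed in; nothing more can be done
None
```

The job is handed in, with no verdict returned: all four boxes stand flat against the cleat in the bays of their own colour, released and filled left to right; blue needed a second placing after its front end first landed on the cleat, and I never touched the can.

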